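# Load the wax-pattern trays on the warming plate and start it

## Task

Use the offset lifter to carry every little footed tray of wax patterns from the bench onto the steel top of the warming plate, sliding its blade under each tray and never touching a tray with the fingers; each tray must stand level and wholly on the steel top. When all are on, start the plate by pushing the roller arm of its limit switch over to one side until the switch trips, without forcing it to its end stop, then let the arm spring back upright. Finish with the lifter back in its stand, and leave the other things on the bench where they are.

Things in the scene. Friction and masses are not known exactly. Their poses are not given: they have to be found in the camera images.
- tray1: footed tray of folded aluminium sheet with six purple wax rings, 80 mm (x) by 78 mm (y), 45 mm high, 70 to 130 g. Its feet are 3 mm side flanges along x: a clear tunnel 72 mm wide, 16 mm high, runs under it along x, open both ends. Origin: underside centre. Two or three stand in a row right of the warming plate, x roughly along world +y
- tray2: footed tray of folded aluminium sheet with six purple wax rings, 80 mm (x) by 78 mm (y), 45 mm high, 70 to 130 g. Its feet are 3 mm side flanges along x: a clear tunnel 72 mm wide, 16 mm high, runs under it along x, open both ends. Origin: underside centre. Two or three stand in a row right of the warming plate, x roughly along world +y
- tray3: footed tray of folded aluminium sheet with six purple wax rings, 80 mm (x) by 78 mm (y), 45 mm high, 70 to 130 g. Its feet are 3 mm side flanges along x: a clear tunnel 72 mm wide, 16 mm high, runs under it along x, open both ends. Origin: underside centre. Two or three stand in a row right of the warming plate, x roughly along world +y
- lifter: offset lifter (cranked spatula), 160 g: flat steel blade 84 mm long (x), 52 mm wide, 3 mm thick; two wires rise from its rear edge (x = -38 mm) to a straight wooden handle 20 mm wide and 24 mm high, from x = -62 to -192 mm, its centre line 80 mm above the blade's underside. Origin: centre of the blade's underside; x from handle to blade. Starts in its stand
- lifter_grip (a point): a good place to grip the lifter's handle from above, across its 20 mm width: on the handle's centre line, at (-98, 0, 80) mm in the lifter's frame
- stand: the lifter's fixed steel stand: base 240 x 80 mm, 4 mm thick; at x = -172 mm an upright 8 mm thick with a U notch 34 mm wide, its floor 71 mm, prong tops 89 mm above the bench. The lifter lies with its blade flat on the base and handle tail in the notch, handle towards the robot. Origin: on the bench; a stowed lifter's origin is 4 mm above it, x axes alike
- hotplate: the warming plate, a cream bench appliance fixed to the bench: steel top 380 mm (x) by 150 mm (y), 50 mm above the bench, with a 74 mm wide control console of about the same height along its +y side, on which the limit switch stands. Origin: on the bench below the centre of the steel top; z up
- hotplate_top (a point): centre of the warming plate's steel top, on its surface; axes as those of the warming plate (x along its 380 mm length, y across towards the console)
- start_arm (a joint): angle of the limit switch's roller arm (rad) about the warming plate's x axis through point roller_pivot; 0 upright, positive when the roller leans towards the plate's -y (over the steel top), negative towards +y. Sprung back to 0 with 0.4 Nm per rad; trips at 0.5 either way; beyond 1.0 is forcing it (end stop 1.2)
- roller (a point): centre of the white roller (20 mm diameter, 10 mm wide) at the tip of the limit switch's arm, 50 mm above its pivot and about 165 mm above the bench; the grey switch body under it reaches 126 mm above the bench and begins 9 mm behind the roller on its +x side; all else round the roller is free
- roller_pivot (a point): the pivot axis of the roller arm, in the roller's plane, 50 mm below the upright roller
- spool: bystander: a spool of purple wax wire lying flat, 68 mm diameter, 26 mm high; origin at its underside
- jar: bystander: a small jar, 52 mm diameter, 65 mm high; origin at its underside
- pliers: bystander: red-handled pliers, 140 mm long, 18 mm high, lying; origin at their underside at the joint
Not all that is in view belongs to the job. Leave any pink look-alike of the tray2 alone. Several things have the shape of the lifter; the one meant has the colours described above.

How it is judged:
On the way, in this order (a step that is already met when the one before it is completed fails the run):
1. every tray stands on the warming plate's steel top, off the lifter (x of tray1 in the frame of hotplate_top between -0.151 and 0.151 m and y of tray1 in the frame of hotplate_top between -0.037 and 0.037 m and z of tray1 in the frame of hotplate_top between -0.004 and 0.004 m and angle between each of tray1, tray2, tray3's own z axis and vertical below 0.08 rad and contact force between each of tray1, tray2, tray3 and lifter below 0.1 N and x of tray2 in the frame of hotplate_top between -0.151 and 0.151 m and y of tray2 in the frame of hotplate_top between -0.037 and 0.037 m and z of tray2 in the frame of hotplate_top between -0.004 and 0.004 m and x of tray3 in the frame of hotplate_top between -0.151 and 0.151 m and y of tray3 in the frame of hotplate_top between -0.037 and 0.037 m and z of tray3 in the frame of hotplate_top between -0.004 and 0.004 m), for 0.3 s.
2. the switch's roller arm is deflected to either side until it trips ((value of joint start_arm above 0.5 rad or value of joint start_arm below -0.5 rad)), for 0.2 s.
At the end, for the whole second after the job is handed in: Every tray stands level on the steel top (overhanging by at most 2 mm), off the lifter; the roller arm is back within 0.1 rad of upright; the lifter lies still and flat in its stand, blade within 30 mm of its place and 0.12 rad of the stand's axis (all of step 1 and value of joint start_arm between -0.1 and 0.1 rad and horizontal distance between lifter and stand below 0.03 m and angle between the x axis of lifter and the x axis of stand, either way round below 0.12 rad and height (world z) of lifter below 0.012 m and angle between lifter's own z axis and vertical below 0.1 rad and linear speed of lifter below 0.02 m/s); the robot touches nothing.
It fails at once if a finger touches a tray (contact force between the fingers and tray1 above 0.5 N or contact force between the fingers and tray2 above 0.5 N or contact force between the fingers and tray3 above 0.5 N).
It fails at once if the roller arm is forced beyond 1.0 rad (value of joint start_arm above 1 rad or value of joint start_arm below -1 rad).
It fails at once if a bystander is moved more than 30 mm (distance of any of spool, jar, pliers from where it was at the start of the episode above 0.03 m).
Of tray1, tray2, tray3 only 2 to 3 are there at a start; the rules pass over those that are not, and their reading is None.
At some moment in a run one of tray1, tray2, tray3 may be knocked a few centimetres aside while the robot is not near it.
It also fails if it takes over 210 s, if anything falls off the work surface, if the arm or the gripper's body presses on something with over 40 N, if the wrist force passes 120 N, or if a joint passes its speed limit or range.

## Robot

A 6-joint arm with a two-finger parallel gripper is mounted at the origin on the work surface. World frame = base frame: x ahead of the robot, y to its left, z up, the work surface at z = 0. Lengths are in m, angles in rad, forces in N, time in s.
With the tool pointing down it reaches from about 0.35 to 0.775 m from the base axis. Payload 7.3 kg.
Tool frame: the origin (TCP) lies at the centre of the arm's flange, where the gripper is bolted on; the fingertips stand 178 mm ahead of it and the grasp point (between the pads) lies 159 mm ahead of it; z points along the fingers, y is the line along which they close (so a half turn about z gives the same grasp; the last joint's range is limited). The gripper opens to 92 mm and grips with 3 to 60 N. Pads are 19 mm wide; open, the fingers measure 130 mm over their backs; the gripper's body (75 mm by 190 mm) begins 47 mm behind the grasp point.
Start: joints at [1.114, 0.342, 1.524, -0, 1.275, -0.146], TCP at [0.161, 0.5, 0.405] pointing down, gripper open.
Joint ranges: [-2.53, 2.53], [-0.77, 2.02], [0.04, 2.7], [-1, 4.14], [0.28, 2.66], [-3.11, 3.11]. Speed limits (rad/s): [2.57, 2.57, 3.14, 3.14, 3.14, 3.14].

## Interface

Orientations are given as [roll, pitch, yaw] about the fixed x, y, z axes, in that order (R = Rz(yaw) Ry(pitch) Rx(roll)).
In Python, from cell import telemetry, vision, ticket gives the robot as it stands.
- The arm moves only by the shell command python3 -m crank 'ROWS' [FORCE]. ROWS is JSON, a list of rows, each a list of 5 numbers: the gripper command: -1 is shut, 1 is fully open, values between are in proportion, then the shift along the tool's x, y, z in mm, then the turn about the tool's z in rad. In form: [[fingers, dx, dy, dz, roll], ...]. A call has 1 to 12 rows; each row is the pose to reach, as a shift and turn from the pose commanded when the call began, along the tool's axes at that moment; what a row does not reach only later rows make up. A row lasts 1/12 s, in which the tool goes at most 41.7 mm and 7.16 degrees, less where a joint would pass 70% of its speed; a pose out of reach is approached as far as the arm can. A call with a gripper value outside its range is refused whole. The fingers move at their own pace and stop on an object; FORCE is the grip in N (left out, the last holds). Time passes only in rows, so rows that repeat a pose let the fingers close. It gives the time, the measured TCP pose, the force, the opening and the grip force at its end, in the units of the state.
- telemetry.observe(): the state, without advancing time (a new reading comes with each control period).
- vision.read_camera(name): name is "scene" or "top"; returns (picture, depth): 400x640x3 uint8, red, green, blue; 400x640 float32, m along the optical axis (not along the pixel's ray), 0 where there is no reading.
- vision.get_calibration(name): a dict with "camera_matrix" (3x3 intrinsics, pixels), "rvec" (rotation vector, rad) and "tvec" (3), from world to camera coordinates, as OpenCV has them. Camera axes: x right, y down, z forward; pixel columns grow to the right and rows downward; lengths in m; the calibration is good to about 2 mm. A picture is of the moment at which its call begins. get_calibration takes no time and is no camera call.
- ticket.hand_in(): hands the job in; it is judged then, once.
The state is a dict: "time": time; "qpos": joint angles; "qvel": joint speeds; "joint_efforts": joint torques, N m; "tool_pos": TCP position; "tool_rot": TCP orientation; "contact_force": force on the tool from outside, world axes, zero at the start; "torque": the same for the moment, N m; "opening": finger opening in m; "grip_force": force on a finger pad.
Only numpy, scipy, OpenCV 4.12 (cv2) and the standard library are available. Lean on these libraries where they do the work, as an engineer would, in place of code of your own. Each camera call takes 0.05 s, during which the arm holds its last target. There are 200 camera calls.

## Working session

There is one attempt and no reset: what is moved stays moved. The work goes in short steps, Python scripts to look and compute and a shell command to move; the robot and the scene stay as the last step left them, time stands still between calls to the robot, and variables do not carry over. Pictures are saved under pics/ and viewed, at most 14 in all, crops included, and the job is handed in when it is done.

```bash
ls; mkdir -p pics; cat > h.py <<'E'
import numpy as np, cv2
from cell import telemetry, vision, ticket
def cam(n):
    p,d=vision.read_camera(n); c=vision.get_calibration(n)
    K=np.array(c["camera_matrix"]);R=cv2.Rodrigues(np.array(c["rvec"],float))[0];t=np.array(c["tvec"],float).ravel()
    v,u=np.mgrid[0:400,0:640]
    pc=np.stack([(u-K[0,2])/K[0,0]*d,(v-K[1,2])/K[1,1]*d,d],-1)
    W=(pc-t)@R; W[d==0]=np.nan
    return p,d,W
def save(p,n,crop=None,s=1):
    if crop: a,b,c,e=crop; p=p[b:e,a:c]
    p=cv2.resize(p,None,fx=s,fy=s,interpolation=cv2.INTER_CUBIC)
    cv2.imwrite("pics/"+n,p[:,:,::-1])
E
python3 - <<'E'
from h import *
print(telemetry.observe())
for n in("scene","top"):
    p,d,W=cam(n); save(p,n+"0.png"); np.save(n+"0.npy",W); c=vision.get_calibration(n); R=cv2.Rodrigues(np.array(c["rvec"]))[0]; print(n,-R.T@np.array(c["tvec"]).ravel(), R[2])
E
```

```text
pics
{'time': 0.0, 'qpos': array([ 1.11399879e+00,  3.42717830e-01,  1.52503545e+00,  9.36782665e-06,
        1.27537223e+00, -1.46014791e-01]), 'qvel': array([-0.00025366,  0.00010603,  0.00090257, -0.00034518,  0.00052828,
        0.00019647]), 'joint_efforts': array([-1.80172092e-04, -4.31245673e+01, -2.44222605e+01,  7.17851752e-02,
        5.59513690e-02, -1.25742054e-04]), 'tool_pos': array([0.16047066, 0.49972945, 0.40404085]), 'tool_rot': array([-3.14007742e+00, -2.31887175e-04,  2.83080699e+00]), 'contact_force': array([ 0.12176812, -0.02808086,  0.77956474]), 'torque': array([-0.02975662,  0.03390999,  0.00779529]), 'grip_force': 0.0, 'opening': 0.09197691845922813}
scene [1.37331952 0.02116819 0.80996507] [-0.77166268 -0.10656785 -0.62704067]
top [ 0.20478497 -0.09472262  1.76480857] [ 0.17258922  0.01184452 -0.98492267]
```

View pics/scene0.png

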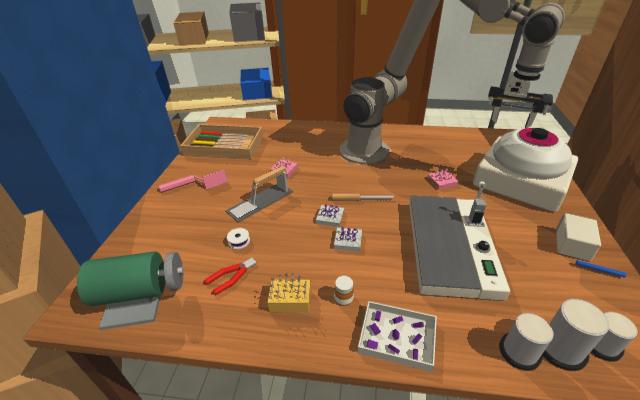

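View pics/top0.png

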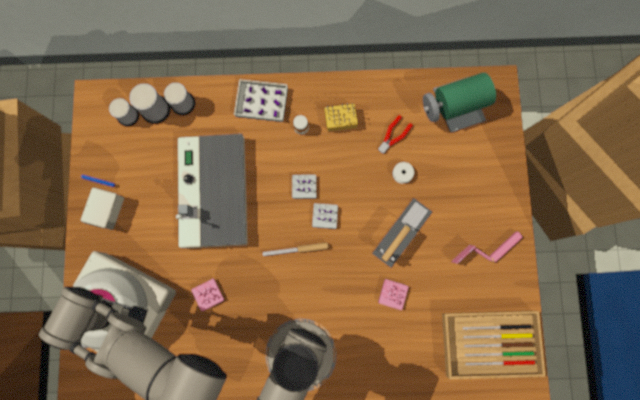

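The scene shows two aluminium trays at scene px (329,214) and (348,238), top px (304,186) and (325,216). The wooden-handled lifter is in its stand at top px (402,232). The plate is at top px (212,190), with the switch at top px (188,211). The pink items are decoys. Next I measure the poses.

```bash
cat >> h.py <<'E'
def rect(P):
    r=cv2.minAreaRect((P[:,:2]*1000).astype(np.float32)); b=cv2.boxPoints(r)/1000
    e=b[1]-b[0]; f=b[2]-b[1]; L=e if np.hypot(*e)>np.hypot(*f) else f
    return b.mean(0).round(4), np.round([np.hypot(*e),np.hypot(*f)],4), round(float(np.degrees(np.arctan2(L[1],L[0]))),1)
def trays(W,show=True):
    out=[]
    m=((W[...,2]>.012)&(W[...,2]<.056)&(W[...,0]>.25)&(W[...,0]<.85)&(W[...,1]>-.5)&(W[...,1]<.2)).astype(np.uint8)
    n,l,s,c=cv2.connectedComponentsWithStats(m)
    for i in range(1,n):
        if s[i,4]>60: P=W[l==i]; out.append((c[i].round(0),s[i,4],rect(P),np.round(np.nanpercentile(P[:,2],[50,98]),4)))
    return out
E
python3 - <<'E'
from h import *
for n in("top","scene"):
    W=np.load(n+"0.npy"); print(n)
    for o in trays(W): print(o)
W=np.load("top0.npy")
def near(u0,u1,v0,v1,z0,z1,W=W):
    w=W[v0:v1,u0:u1].reshape(-1,3); return w[(w[:,2]>z0)&(w[:,2]<z1)]
print("plate",rect(near(200,255,130,252,.042,.058)), np.median(near(210,240,140,240,.03,.07)[:,2]))
print("plate+console",rect(near(170,255,130,252,.035,.07)))
for lab,(a,b) in dict(handle=(.07,.11),blade_base=(-.0,.02)).items():
    P=near(370,435,198,268,a,b); print(lab,len(P),rect(P),np.percentile(P[:,2],[5,50,95]))
for n,b in(("top",(165,225,190,235)),("scene",(460,500,175,235))):
    P=near(*b,.13,.2,np.load(n+"0.npy")); print("sw",n,len(P)); print(P[P[:,2]>.15].round(3)[:12],P.max(0))
p=cv2.imread("pics/top0.png");
a=cv2.resize(p[130:280,150:450],None,fx=2.6,fy=2.6,interpolation=cv2.INTER_CUBIC); cv2.imwrite("pics/c1.png",a)
p=cv2.imread("pics/scene0.png"); a=cv2.resize(p[150:260,200:510],None,fx=2.5,fy=2.5,interpolation=cv2.INTER_CUBIC); cv2.imwrite("pics/c2.png",a)
E
```

```text
top
(array([341., 117.]), np.int32(655), (array([ 0.8017, -0.1597], dtype=float32), array([0.106 , 0.0798], dtype=float32), -84.2), array([0.043, 0.052]))
(array([263., 116.]), np.int32(110), (array([0.8135, 0.1152], dtype=float32), array([0.1625, 0.046 ], dtype=float32), -80.4), array([0.0237, 0.0346]))
(array([396., 131.]), np.int32(204), (array([ 0.7476, -0.352 ], dtype=float32), array([0.112 , 0.0664], dtype=float32), -42.2), array([0.016 , 0.0251]))
(array([302., 129.]), np.int32(75), (array([ 0.7644, -0.0238], dtype=float32), array([0.0503, 0.0282], dtype=float32), -69.5), array([0.0338, 0.0544]))
(array([241., 192.]), np.int32(888), (array([0.5593, 0.1883], dtype=float32), array([0.0278, 0.3834], dtype=float32), 0.9), array([0.0475, 0.055 ]))
(array([403., 171.]), np.int32(305), (array([ 0.5997, -0.3671], dtype=float32), array([0.0662, 0.0661], dtype=float32), -73.8), array([0.0249, 0.0326]))
(array([303., 186.]), np.int32(492), (array([ 0.5612, -0.0236], dtype=float32), array([0.0784, 0.0795], dtype=float32), 88.5), array([0.0193, 0.0441]))
(array([324., 215.]), np.int32(485)
[... 2182 characters left out ...]
552], dtype=float32), array([0.2378, 0.2199], dtype=float32), -2.6) [0.00030355 0.00353268 0.01026433]
sw top 37
[[0.455 0.366 0.159]
 [0.452 0.358 0.177]
 [0.453 0.358 0.167]
 [0.455 0.358 0.155]
 [0.45  0.369 0.173]
 [0.449 0.364 0.179]
 [0.449 0.361 0.179]
 [0.45  0.36  0.171]
 [0.45  0.357 0.17 ]
 [0.45  0.354 0.17 ]
 [0.451 0.353 0.16 ]
 [0.448 0.371 0.166]] [0.48155577 0.37474153 0.18209814]
sw scene 68
[[0.449 0.352 0.174]
 [0.447 0.356 0.173]
 [0.447 0.359 0.173]
 [0.45  0.36  0.176]
 [0.447 0.364 0.174]
 [0.445 0.352 0.168]
 [0.451 0.352 0.173]
 [0.45  0.356 0.172]
 [0.451 0.358 0.173]
 [0.452 0.36  0.173]
 [0.45  0.364 0.173]
 [0.45  0.367 0.172]] [0.45965793 0.36919026 0.17607636]
```

View pics/c1.png

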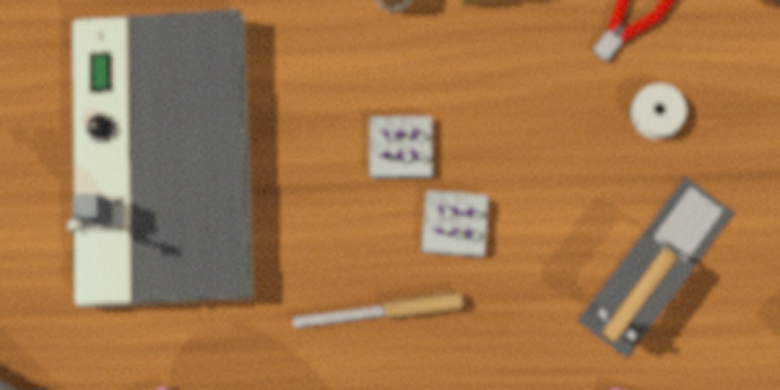

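View pics/c2.png

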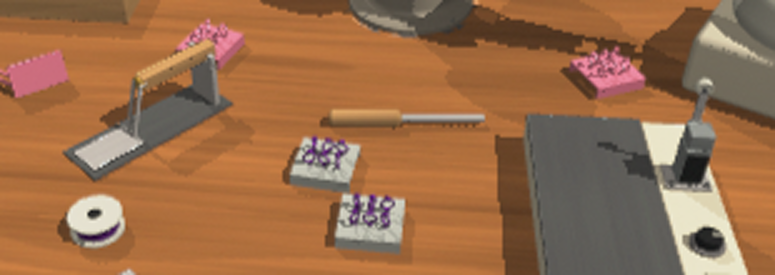

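```bash
python3 - <<'E'
from h import *
for n,(u0,u1,v0,v1) in dict(top=(370,435,198,270),scene=(220,300,160,225)).items():
    W=np.load(n+"0.npy")[v0:v1,u0:u1]; p=cv2.imread(f"pics/{n}0.png")[v0:v1,u0:u1,::-1].astype(int)
    z=W[...,2]; sat=p.max(-1)-p.min(-1)
    hm=(z>.084)&(z<.1)&(sat>50)&(p[...,0]>p[...,2]+50)
    P=W[hm]; c=P.mean(0); vt=np.linalg.svd(P[:,:2]-c[:2])[2][0]
    print(n,"handle",len(P),rect(P),c.round(4),np.degrees(np.arctan2(vt[1],vt[0])), np.percentile((P[:,:2]-c[:2])@vt,[0,2,98,100]).round(4))
    bm=(z<.02)&(sat<40)&(p.max(-1)>120)
    bm=cv2.morphologyEx(bm.astype(np.uint8),cv2.MORPH_OPEN,np.ones((3,3)))>0
    P=W[bm]; print("blade",len(P),rect(P),np.median(P[:,2]))
    bm=(z<.02)&(sat<40)
    bm=cv2.morphologyEx(bm.astype(np.uint8),cv2.MORPH_OPEN,np.ones((3,3)))>0
    P=W[bm]; print("base",len(P),rect(P),np.median(P[:,2]))
E
```

```text
top handle 240 (array([ 0.3497, -0.3184], dtype=float32), array([0.1308, 0.021 ], dtype=float32), -38.6) [ 0.3494 -0.318   0.0931] 141.11299789107548 [-0.0659 -0.063   0.0627  0.065 ]
blade 417 (array([ 0.4499, -0.4002], dtype=float32), array([0.0921, 0.0575], dtype=float32), -38.7) 0.006097811718181273
base 1179 (array([ 0.3928, -0.3552], dtype=float32), array([0.2374, 0.0798], dtype=float32), -39.2) 0.00365982501939872
scene handle 184 (array([ 0.3496, -0.3243], dtype=float32), array([0.1297, 0.0333], dtype=float32), -37.8) [ 0.3568 -0.3198  0.092 ] -39.43699837291857 [-0.0679 -0.066   0.06    0.0619]
blade 228 (array([ 0.4474, -0.4017], dtype=float32), array([0.0841, 0.0612], dtype=float32), -41.9) 0.00663743866926421
base 910 (array([ 0.3947, -0.3577], dtype=float32), array([0.2389, 0.0928], dtype=float32), -38.7) 0.004034159545127455
```

```bash
cat > go.py <<'E'
import sys,numpy as np
from scipy.spatial.transform import Rotation as Ro
from cell import telemetry
# usage: go.py x y z yawdeg (TCP, tool down) -> row shift
s=telemetry.observe(); R=Ro.from_euler('xyz',s["tool_rot"]); p=s["tool_pos"]
x,y,z,yw=map(float,sys.argv[1:5])
d=R.inv().apply(np.array([x,y,z])-p)*1000
y0=np.degrees(s["tool_rot"][2]); dr=(y0-yw+180)%360-180
print("t",round(s["time"],2),"pos",p.round(4),"yaw",y0.round(2),"q6",s["qpos"][5].round(3),"shift",d.round(1),"roll",round(np.radians(dr),3),"rows",np.ceil(max(np.linalg.norm(d)/41.7,abs(dr)/7.16)),"open",round(s["opening"],4),"F",s["contact_force"].round(1))
E
python3 go.py .45 .1 .40 85
```

```text
t 0.1 pos [0.1605 0.4998 0.4041] yaw 162.19 q6 -0.146 shift [-397.9 -292.1    4.4] roll 1.347 rows 12.0 open 0.0915 F [-0.5  0.9  0.3]
```

```bash
python3 -m crank '[[1,-398,-292,4,1.35],[1,-398,-292,4,1.35],[1,-398,-292,4,1.35],[1,-398,-292,4,1.35],[1,-398,-292,4,1.35],[1,-398,-292,4,1.35],[1,-398,-292,4,1.35],[1,-398,-292,4,1.35],[1,-398,-292,4,1.35],[1,-398,-292,4,1.35],[1,-398,-292,4,1.35],[1,-398,-292,4,1.35]]'; python3 go.py .40 -.15 .40 10
```

```text
time: 1.1
tool_pos: [0.4512, 0.0977, 0.4006]
tool_rot: [3.141, 0.0, 1.474]
contact_force: [1.0, 0.7, 0.8]
opening: 0.0915
grip_force: 0.0
t 1.1 pos [0.4512 0.0977 0.4006] yaw 84.47 q6 0.144 shift [-251.4  -27.1    0.6] roll 1.3 rows 11.0 open 0.0915 F [1.  0.7 0.8]
```

```bash
python3 -m crank '[[1,-251,-27,0,1.3],[1,-251,-27,0,1.3],[1,-251,-27,0,1.3],[1,-251,-27,0,1.3],[1,-251,-27,0,1.3],[1,-251,-27,0,1.3],[1,-251,-27,0,1.3],[1,-251,-27,0,1.3],[1,-251,-27,0,1.3],[1,-251,-27,0,1.3],[1,-251,-27,0,1.3],[1,-251,-27,0,1.3]]'; python3 go.py .3723 -.3366 .30 -38.9
```

```text
time: 2.1
tool_pos: [0.4006, -0.1475, 0.4004]
tool_rot: [-3.141, 0.0, 0.179]
contact_force: [0.5, 0.6, -0.7]
opening: 0.0921
grip_force: 0.0
t 2.1 pos [ 0.4006 -0.1475  0.4004] yaw 10.24 q6 0.859 shift [-61.4 181.1 100.4] roll 0.858 rows 7.0 open 0.0921 F [ 0.5  0.6 -0.7]
```

```bash
python3 -m crank '[[1,-61,181,100,0.858],[1,-61,181,100,0.858],[1,-61,181,100,0.858],[1,-61,181,100,0.858],[1,-61,181,100,0.858],[1,-61,181,100,0.858],[1,-61,181,100,0.858],[1,-61,181,100,0.858],[1,-61,181,100,0.858],[1,-61,181,100,0.858],[1,-61,181,100,0.858]]'; python3 go.py .3723 -.3366 .243 -38.9
python3 - <<'E'
from h import *
p,d,W=cam("scene"); save(p,"s1.png",(190,130,390,260),3)
E
```

```text
time: 3.02
tool_pos: [0.3735, -0.3359, 0.301]
tool_rot: [3.142, -0.001, -0.673]
contact_force: [1.4, 0.1, -0.2]
opening: 0.0917
grip_force: 0.0
t 3.02 pos [ 0.3735 -0.3359  0.301 ] yaw -38.59 q6 1.359 shift [-0.5  1.3 58. ] roll 0.005 rows 2.0 open 0.0917 F [ 1.4  0.1 -0.2]
```

View pics/s1.png

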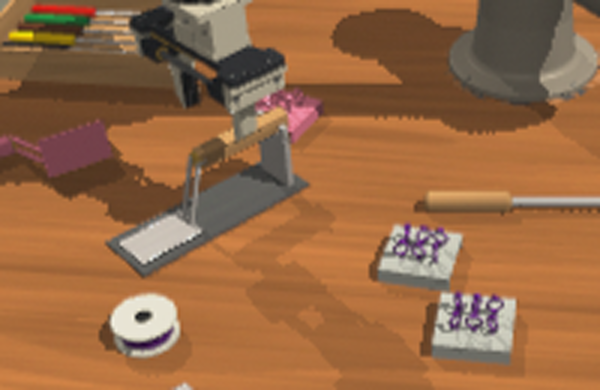

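The gripper straddles the handle (crop px (245,125)), so I descend and close.

```bash
python3 -m crank '[[1,0,1,20,0.005],[1,0,1,40,0.005],[1,0,1,58,0.005],[1,0,1,58,0.005],[-1,0,1,58,0.005],[-1,0,1,58,0.005],[-1,0,1,58,0.005],[-1,0,1,58,0.005],[-1,0,1,58,0.005],[-1,0,1,58,0.005],[-1,0,1,58,0.005],[-1,0,1,58,0.005]]' 60; python3 go.py .3723 -.3366 .243 -38.9
```

```text
time: 4.07
tool_pos: [0.3726, -0.3372, 0.2428]
tool_rot: [-3.142, -0.0, -0.682]
contact_force: [0.4, 0.9, 0.7]
opening: 0.0431
grip_force: 0.0
t 4.07 pos [ 0.3726 -0.3372  0.2428] yaw -39.09 q6 1.365 shift [-0.7 -0.3 -0.2] roll -0.003 rows 1.0 open 0.0431 F [0.4 0.9 0.7]
```

```bash
python3 -m crank '[[-1,0,0,0,0],[-1,0,0,0,0],[-1,0,0,0,0],[-1,0,0,0,0],[-1,0,0,0,0],[-1,0,0,0,0],[-1,0,0,0,0],[-1,0,0,0,0]]'; python3 -m crank '[[-1,0,0,-10,0],[-1,0,0,-20,0],[-1,0,0,-40,0],[-1,0,0,-60,0],[-1,0,0,-60,0],[-1,0,0,-60,0]]'
python3 - <<'E'
from h import *
p,d,W=cam("scene"); save(p,"s2.png",(190,100,350,240),3); np.save("l.npy",W)
E
```

```text
time: 4.73
tool_pos: [0.3726, -0.3372, 0.2426]
tool_rot: [-3.141, 0.0, -0.682]
contact_force: [-0.1, -0.7, -0.8]
opening: 0.0194
grip_force: 60.0
time: 5.23
tool_pos: [0.3728, -0.3374, 0.3042]
tool_rot: [3.141, -0.003, -0.682]
contact_force: [0.3, -0.4, -1.9]
opening: 0.0196
grip_force: 60.0
```

View pics/s2.png

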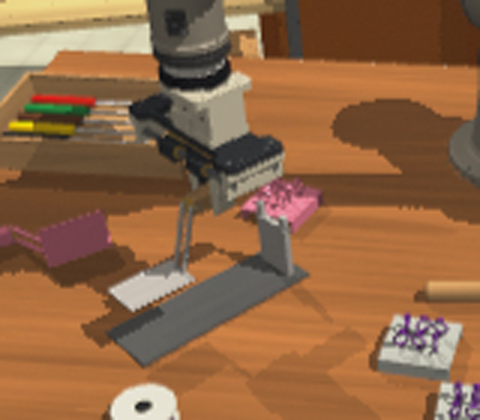

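The lifter is held level, with the blade at crop px (150,290). Next I go to the pre-insert pose for tray B.

```bash
python3 -m crank '[[-1,0,0,-16,-0.12],[-1,0,0,-16,-0.24],[-1,0,0,-16,-0.36],[-1,0,0,-16,-0.48],[-1,0,0,-16,-0.6],[-1,0,0,-16,-0.72],[-1,0,0,-16,-0.84],[-1,0,0,-16,-0.96],[-1,0,0,-16,-1.08],[-1,0,0,-16,-1.2],[-1,0,0,-16,-1.3],[-1,0,0,-16,-1.3]]';python3 go.py .437 -.306 .32 84.3
```

```text
time: 6.28
tool_pos: [0.3724, -0.3369, 0.3175]
tool_rot: [-3.139, 0.0, 0.621]
contact_force: [0.3, -0.3, -1.5]
opening: 0.0196
grip_force: 59.9
t 6.28 pos [ 0.3724 -0.3369  0.3175] yaw 35.6 q6 0.061 shift [70.5 12.5 -2.5] roll -0.85 rows 7.0 open 0.0196 F [ 0.3 -0.3 -1.5]
```

```bash
python3 -m crank '[[-1,10,2,0,-0.12],[-1,20,4,0,-0.24],[-1,30,6,0,-0.36],[-1,40,8,0,-0.48],[-1,50,9,0,-0.6],[-1,60,10,0,-0.72],[-1,70,12,0,-0.85],[-1,70,12,0,-0.85],[-1,70,12,0,-0.85]]';python3 go.py .437 -.306 .2446 84.3
```

```text
time: 7.03
tool_pos: [0.4366, -0.3062, 0.3179]
tool_rot: [-3.14, -0.001, 1.463]
contact_force: [-1.0, 0.3, -2.2]
opening: 0.0196
grip_force: 59.9
t 7.03 pos [ 0.4366 -0.3062  0.3179] yaw 83.84 q6 -0.648 shift [ 0.2  0.4 73.3] roll -0.008 rows 2.0 open 0.0196 F [-1.   0.3 -2.2]
```

```bash
python3 -m crank '[[-1,0,0,15,-0.008],[-1,0,0,30,-0.008],[-1,0,0,45,-0.008],[-1,0,0,60,-0.008],[-1,0,0,65,-0.008],[-1,0,0,65,-0.008],[-1,0,0,65,-0.008]]'
cat > meas.py <<'E'
from h import *
from scipy.spatial.transform import Rotation as Ro
s=telemetry.observe(); T=s["tool_pos"]; yw=s["tool_rot"][2]; u=np.array([np.cos(yw),np.sin(yw)]); n=np.array([-u[1],u[0]])
for nm in("top","scene"):
    p,d,W=cam(nm); np.save(nm+"L.npy",W)
    for o in trays(W): print(nm,o[0],o[2])
    q=p.astype(int); sat=q.max(-1)-q.min(-1)
    a=(W[...,:2]-T[:2])@u; b=(W[...,:2]-T[:2])@n
    m=(a>.065)&(a<.142)&(abs(b)<.035)&(W[...,2]<T[2]-.15)&(W[...,2]>T[2]-.2386-.01)&(sat<45)&(q.max(-1)>110)
    m=cv2.morphologyEx(m.astype(np.uint8),cv2.MORPH_OPEN,np.ones((3,3)))>0
    if m.sum()<20: print("no blade"); continue
    A=np.c_[a[m],b[m],np.ones(m.sum())]; k,*_=np.linalg.lstsq(A,W[...,2][m],rcond=None)
    print(nm,"blade",m.sum(),"along",np.percentile(a[m],[0,2,98,100]).round(4),"lat",np.percentile(b[m],[2,50,98]).round(4),"topz",np.median(W[...,2][m]).round(4),"exp",round(T[2]-.2356,4),"slope",k.round(3))
print(T.round(4),s["tool_rot"].round(4))
E
python3 meas.py
```

```text
time: 7.62
tool_pos: [0.4365, -0.3067, 0.2539]
tool_rot: [-3.141, -0.0, 1.473]
contact_force: [-0.6, -0.1, -1.6]
opening: 0.0198
grip_force: 60.0
top [263. 116.] (array([0.8152, 0.1178], dtype=float32), array([0.1616, 0.047 ], dtype=float32), -82.8)
top [341. 117.] (array([ 0.8007, -0.1595], dtype=float32), array([0.1059, 0.0792], dtype=float32), -84.8)
top [389. 134.] (array([ 0.7407, -0.334 ], dtype=float32), array([0.1493, 0.0368], dtype=float32), -26.0)
top [302. 129.] (array([ 0.766 , -0.0236], dtype=float32), array([0.0524, 0.0313], dtype=float32), -67.1)
top [402. 133.] (array([ 0.7379, -0.3736], dtype=float32), array([0.094 , 0.0211], dtype=float32), -47.8)
top [241. 192.] (array([0.558 , 0.1861], dtype=float32), array([0.0277, 0.3811], dtype=float32), 0.0)
top [404. 170.] (array([ 0.603 , -0.3696], dtype=float32), array([0.0613, 0.0666], dtype=float32), 49.1)
top [303. 185.] (array([ 0.5614, -0.0237], dtype=float32), array([0.078 , 0.0796], dtype=float32), 88.7)
top [326. 214.] (array([ 0.4573, -0.0931], dtype=float32), array([0.0781, 0.0798], dtype=float32), 84.1)
top [352.
[... 904 characters left out ...]
 -0.3673], dtype=float32), array([0.0649, 0.0671], dtype=float32), 20.2)
scene [230. 274.] (array([ 0.7381, -0.3411], dtype=float32), array([0.1464, 0.065 ], dtype=float32), -42.1)
scene [289. 295.] (array([ 0.8029, -0.1605], dtype=float32), array([0.1051, 0.0779], dtype=float32), -84.3)
scene [343. 296.] (array([ 0.7882, -0.0187], dtype=float32), array([0.0511, 0.0333], dtype=float32), -80.0)
scene [397. 310.] (array([0.8143, 0.1162], dtype=float32), array([0.1627, 0.0462], dtype=float32), -82.2)
scene blade 200 along [0.0652 0.0662 0.1347 0.1369] lat [-0.0298 -0.004   0.0201] topz 0.0184 exp 0.0183 slope [ 0.005 -0.018  0.018]
[ 0.4365 -0.3067  0.2539] [-3.1414e+00 -2.0000e-04  1.4733e+00]
```

```bash
python3 go.py .4334 -.306 .2446 84.3;  python3 go.py .4443 -.1965 .2446 84.3
```

```text
t 7.72 pos [ 0.4367 -0.3068  0.2546] yaw 84.48 q6 -0.66 shift [ 0.5 -3.4 10. ] roll 0.003 rows 1.0 open 0.0199 F [-0.2  0.1 -0.4]
t 7.72 pos [ 0.4367 -0.3068  0.2546] yaw 84.48 q6 -0.66 shift [110.5  -3.1   9.9] roll 0.003 rows 3.0 open 0.0199 F [-0.2  0.1 -0.4]
```

```bash
python3 -m crank '[[-1,0,-2,5,0],[-1,0,-3,10,0],[-1,0,-3,10,0],[-1,15,-3,10,0],[-1,30,-3,10,0],[-1,45,-3,10,0],[-1,60,-3,10,0],[-1,75,-3,10,0],[-1,90,-3,10,0],[-1,103,-3,10,0],[-1,110,-3,10,0],[-1,110,-3,10,0]]'; python3 go.py .4443 -.1965 .2446 84.3;python3 meas.py | grep -E "32[0-9]\.|33[0-9]\.|0.4[0-9]* +-0.09|scene \[3"
python3 - <<'E'
from h import *
p,d,W=cam("scene"); save(p,"s3.png",(240,150,400,260),4)
E
```

```text
time: 8.72
tool_pos: [0.4442, -0.1947, 0.2438]
tool_rot: [-3.141, -0.001, 1.478]
contact_force: [-0.4, -0.2, -1.8]
opening: 0.0194
grip_force: 60.0
t 8.72 pos [ 0.4442 -0.1947  0.2438] yaw 84.69 q6 -0.479 shift [-1.8  0.3 -0.8] roll 0.007 rows 1.0 open 0.0194 F [-0.4 -0.2 -1.8]
scene [355. 196.] (array([0.3497, 0.0083], dtype=float32), array([0.2212, 0.0202], dtype=float32), -82.7)
scene [328. 214.] (array([ 0.4563, -0.1036], dtype=float32), array([0.0824, 0.0991], dtype=float32), 84.2)
scene [348. 238.] (array([ 0.5626, -0.0255], dtype=float32), array([0.0824, 0.0798], dtype=float32), -1.0)
scene [343. 296.] (array([ 0.7893, -0.019 ], dtype=float32), array([0.0505, 0.0317], dtype=float32), -81.4)
scene [397. 310.] (array([0.8141, 0.1159], dtype=float32), array([0.162 , 0.0473], dtype=float32), -82.5)
```

View pics/s3.png

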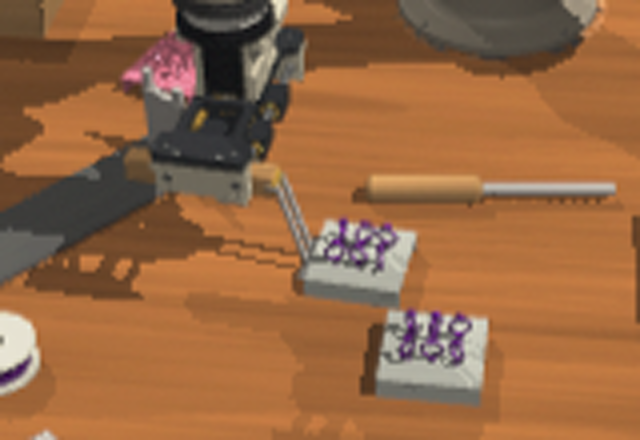

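The blade is under the tray with the wires right at its rear (crop px (308,260)). Now lifting.

```bash
python3 -m crank '[[-1,0,0,-3,0],[-1,0,0,-6,0],[-1,0,0,-9,0],[-1,0,0,-12,0],[-1,0,0,-16,0],[-1,0,0,-24,0],[-1,0,0,-36,0],[-1,0,0,-52,0],[-1,0,0,-70,0],[-1,0,0,-88,0],[-1,0,0,-105,0],[-1,0,0,-115,0]]'; python3 go.py .543 .148 .36 91
python3 - <<'E'
from h import *
p,d,W=cam("scene"); save(p,"s4.png",(240,100,400,260),3.5)
E
```

```text
time: 9.87
tool_pos: [0.4442, -0.1967, 0.3612]
tool_rot: [3.139, 0.001, 1.476]
contact_force: [0.2, -1.1, -2.3]
opening: 0.0194
grip_force: 59.9
t 9.87 pos [ 0.4442 -0.1967  0.3612] yaw 84.56 q6 -0.48 shift [352.5  65.7   0.9] roll -0.112 rows 9.0 open 0.0194 F [ 0.2 -1.1 -2.3]
```

View pics/s4.png

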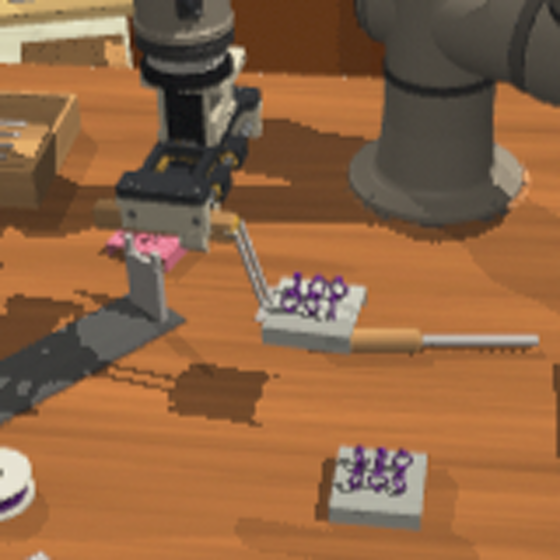

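```bash
python3 -m crank '[[-1,4,1,0,-0.005],[-1,12,2,0,-0.01],[-1,24,4,0,-0.02],[-1,40,7,0,-0.03],[-1,58,10,0,-0.04],[-1,78,14,0,-0.05],[-1,98,18,0,-0.06],[-1,118,22,0,-0.07],[-1,136,25,0,-0.08],[-1,152,28,0,-0.09],[-1,164,31,0,-0.1],[-1,172,32,0,-0.112]]'; python3 go.py .543 .148 .36 91
```

```text
time: 10.92
tool_pos: [0.4923, -0.0262, 0.3578]
tool_rot: [-3.14, -0.001, 1.591]
contact_force: [-0.3, -0.2, -1.8]
opening: 0.0197
grip_force: 59.9
t 10.92 pos [ 0.4923 -0.0262  0.3578] yaw 91.14 q6 -0.229 shift [173.1  54.2  -2.1] roll 0.002 rows 5.0 open 0.0197 F [-0.3 -0.2 -1.8]
```

```bash
python3 -m crank '[[-1,4,1,0,0],[-1,12,4,0,0],[-1,24,8,0,0],[-1,40,13,0,0],[-1,58,18,0,0],[-1,78,24,0,0],[-1,98,31,0,0],[-1,118,37,0,0],[-1,136,43,0,0],[-1,154,48,0,0],[-1,166,52,0,0],[-1,173,54,0,0]]'; python3 -m crank '[[-1,0,0,4,0],[-1,0,0,10,0],[-1,0,0,18,0],[-1,0,0,26,0],[-1,0,0,30,0],[-1,0,0,33,0],[-1,0,0,33,0]]'; python3 go.py .543 .148 .2946 91; python3 meas.py | grep "0\.[56][0-9]*, *0\.[12]\| 0.5"
python3 - <<'E'
from h import *
p,d,W=cam("scene"); save(p,"s5.png",(340,130,520,300),3.3)
E
```

```text
time: 11.92
tool_pos: [0.5435, 0.1467, 0.3584]
tool_rot: [-3.141, -0.0, 1.588]
contact_force: [-0.1, -0.1, -3.7]
opening: 0.0193
grip_force: 59.9
time: 12.5
tool_pos: [0.5432, 0.145, 0.3248]
tool_rot: [-3.14, 0.0, 1.587]
contact_force: [-1.2, -0.1, -2.6]
opening: 0.0196
grip_force: 60.0
t 12.5 pos [0.5432 0.145  0.3248] yaw 90.94 q6 0.108 shift [ 3.  -0.1 30.2] roll -0.001 rows 1.0 open 0.0196 F [-1.2 -0.1 -2.6]
top [303. 186.] (array([ 0.5614, -0.0237], dtype=float32), array([0.078 , 0.0795], dtype=float32), 88.7)
scene [420. 250.] (array([0.5785, 0.1888], dtype=float32), array([0.0274, 0.3426], dtype=float32), 1.1)
scene [348. 238.] (array([ 0.5631, -0.0259], dtype=float32), array([0.0813, 0.0838], dtype=float32), 1.3)
```

View pics/s5.png

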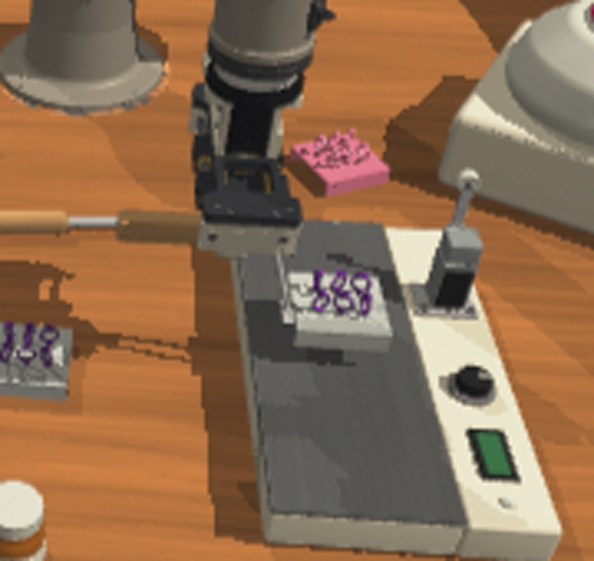

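```bash
cat > plate.py <<'E'
from h import *
import sys
for nm in("top","scene"):
    p,d,W=cam(nm); q=p.astype(int); sat=q.max(-1)-q.min(-1)
    m=(W[...,2]>float(sys.argv[1]))&(W[...,2]<float(sys.argv[2]))&(W[...,0]>.35)&(W[...,0]<.77)&(W[...,1]>.17)&(W[...,1]<.325)&(sat<60)
    m=cv2.morphologyEx(m.astype(np.uint8),cv2.MORPH_OPEN,np.ones((3,3)))
    n,l,s,c=cv2.connectedComponentsWithStats(m)
    for i in range(1,n):
        if s[i,4]>60: P=W[l==i]; print(nm,s[i,4],rect(P),np.percentile(P[:,2],[50,98]).round(4))
E
python3 plate.py .075 .14
```

```text
top 199 (array([0.5537, 0.2445], dtype=float32), array([0.0437, 0.0572], dtype=float32), 6.7) [0.0942 0.1192]
scene 643 (array([0.5469, 0.24  ], dtype=float32), array([0.098 , 0.0849], dtype=float32), -89.0) [0.0929 0.1154]
```

```bash
python3 -m crank '[[-1,0,0,6,0],[-1,0,0,12,0],[-1,0,0,17,0],[-1,0,0,20,0],[-1,0,0,22,0],[-1,0,0,24,0],[-1,0,0,26,0],[-1,0,0,28,0],[-1,0,0,30,0],[-1,0,0,30,0]]'; python3 go.py .543 .02 .2946 91; python3 plate.py .055 .1
```

```text
time: 13.58
tool_pos: [0.5433, 0.1454, 0.2955]
tool_rot: [-3.141, -0.0, 1.588]
contact_force: [0.1, -0.6, -1.8]
opening: 0.0196
grip_force: 60.0
t 13.58 pos [0.5433 0.1454 0.2955] yaw 90.97 q6 0.108 shift [-125.4   -2.4    0.9] roll -0.0 rows 4.0 open 0.0196 F [ 0.1 -0.6 -1.8]
top 150 (array([0.5553, 0.2422], dtype=float32), array([0.044 , 0.0469], dtype=float32), 9.1) [0.0699 0.0946]
scene 613 (array([0.5453, 0.242 ], dtype=float32), array([0.0961, 0.0818], dtype=float32), -89.9) [0.0682 0.091 ]
```

```bash
python3 -m crank '[[-1,-4,0,1,0],[-1,-12,0,1,0],[-1,-22,0,1,0],[-1,-34,0,1,0],[-1,-46,0,1,0],[-1,-58,0,1,0],[-1,-72,0,1,0],[-1,-86,0,1,0],[-1,-100,0,1,0],[-1,-114,0,1,0],[-1,-125,0,1,0],[-1,-125,0,1,0]]'; python3 plate.py .055 .1;  python3 meas.py | grep "0\.5"; python3 go.py .560 -.24 .34 89
```

```text
time: 14.68
tool_pos: [0.5455, 0.0179, 0.2948]
tool_rot: [3.141, 0.001, 1.585]
contact_force: [0.5, -0.3, -1.6]
opening: 0.0194
grip_force: 59.9
top 575 (array([0.5447, 0.25  ], dtype=float32), array([0.0831, 0.0804], dtype=float32), -89.1) [0.0684 0.0929]
scene 556 (array([0.5467, 0.2487], dtype=float32), array([0.0803, 0.0848], dtype=float32), 1.2) [0.0684 0.0906]
top [241. 187.] (array([0.5579, 0.1867], dtype=float32), array([0.0264, 0.3797], dtype=float32), 0.0)
top [308. 192.] (array([ 0.5411, -0.0355], dtype=float32), array([0.0563, 0.0381], dtype=float32), -88.8)
scene [419. 244.] (array([0.5587, 0.187 ], dtype=float32), array([0.0284, 0.3825], dtype=float32), 0.5)
scene [348. 238.] (array([ 0.564 , -0.0258], dtype=float32), array([0.0822, 0.0807], dtype=float32), -0.1)
scene [238. 236.] (array([ 0.5996, -0.3677], dtype=float32), array([0.0665, 0.0684], dtype=float32), 45.1)
scene [230. 274.] (array([ 0.7361, -0.3424], dtype=float32), array([0.1458, 0.0656], dtype=float32), -40.5)
[0.5454 0.0198 0.2947] [ 3.1416e+00 -4.0000e-04  1.5862e+00]
t 14.88 pos [0.5454 0.0208 0.2947] yaw 90.98 q6 -0.12 shift [-261.    10.2  -45.4] roll 0.035 rows 7.0 open 0.0198 F [ 0.3  0.2 -2.4]
```

```bash
python3 -m crank '[[-1,0,0,-20,0],[-1,0,0,-45,0],[-1,-20,1,-45,0.035],[-1,-50,2,-45,0.035],[-1,-85,4,-45,0.035],[-1,-120,5,-45,0.035],[-1,-155,6,-45,0.035],[-1,-190,7,-45,0.035],[-1,-220,8,-45,0.035],[-1,-245,8,-45,0.035],[-1,-261,8,-45,0.035],[-1,-261,8,-45,0.035]]'; python3 meas.py | grep "0\.5"; python3 go.py .5547 -.2415 .2446 89
```

```text
time: 15.88
tool_pos: [0.5579, -0.2427, 0.3394]
tool_rot: [3.141, 0.001, 1.551]
contact_force: [-1.6, 0.2, -2.0]
opening: 0.0195
grip_force: 59.9
top [241. 178.] (array([0.5892, 0.1869], dtype=float32), array([0.3215, 0.026 ], dtype=float32), -0.0)
top [406. 172.] (array([ 0.5954, -0.3758], dtype=float32), array([0.0665, 0.0461], dtype=float32), -20.4)
top [304. 186.] (array([ 0.5611, -0.0236], dtype=float32), array([0.0789, 0.0795], dtype=float32), 88.4)
scene [419. 244.] (array([0.5605, 0.1859], dtype=float32), array([0.0282, 0.3807], dtype=float32), 0.1)
scene [348. 238.] (array([ 0.5626, -0.0255], dtype=float32), array([0.083 , 0.0797], dtype=float32), -1.1)
scene [238. 236.] (array([ 0.5996, -0.3675], dtype=float32), array([0.0651, 0.0679], dtype=float32), 20.9)
[ 0.5579 -0.2427  0.3394] [3.1414e+00 8.0000e-04 1.5506e+00]
t 15.98 pos [ 0.558  -0.2398  0.3394] yaw 88.96 q6 -0.514 shift [-1.9 -3.2 94.8] roll -0.001 rows 3.0 open 0.0196 F [ 0.8  0.9 -1.4]
```

```bash
python3 -m crank '[[-1,-2,-3,20,0],[-1,-2,-3,45,0],[-1,-2,-3,68,0],[-1,-2,-3,84,0],[-1,-2,-3,92,0],[-1,-2,-3,95,0],[-1,-2,-3,95,0],[-1,-2,-3,95,0]]'; python3 meas.py | grep "0\.5\|blade"; python3 go.py .5567 -.1265 .2446 89
```

```text
time: 16.65
tool_pos: [0.5554, -0.2419, 0.2458]
tool_rot: [3.14, 0.001, 1.554]
contact_force: [-0.1, 0.1, -1.9]
opening: 0.0193
grip_force: 60.0
top [241. 192.] (array([0.5577, 0.1869], dtype=float32), array([0.0286, 0.3801], dtype=float32), 0.5)
top [405. 172.] (array([ 0.5953, -0.3767], dtype=float32), array([0.0682, 0.0467], dtype=float32), -30.4)
top [303. 186.] (array([ 0.5614, -0.0236], dtype=float32), array([0.0782, 0.0796], dtype=float32), 88.5)
top blade 77 along [0.1129 0.1132 0.1378 0.1379] lat [-0.0278 -0.0081  0.0183] topz 0.0105 exp 0.0102 slope [ 0.037 -0.031  0.005]
scene [419. 244.] (array([0.5588, 0.1885], dtype=float32), array([0.029 , 0.3819], dtype=float32), 1.0)
scene [348. 238.] (array([ 0.5628, -0.0256], dtype=float32), array([0.0811, 0.08  ], dtype=float32), -1.1)
scene [238. 236.] (array([ 0.5988, -0.3681], dtype=float32), array([0.0651, 0.0698], dtype=float32), 17.4)
scene blade 259 along [0.0651 0.0667 0.135  0.1364] lat [-0.0285 -0.0047  0.0212] topz 0.0099 exp 0.0102 slope [ 0.013 -0.012  0.009]
[ 0.5554 -0.2419  0.2458] [3.1400e+00 6.0000e-04 1.5536e+00]
t 16.75 pos [ 0.5553 -0.2423  0.246 ] yaw 88.99 q6 -0.52 shift [115.8  -0.6   1.3] roll -0.0 rows 3.0 open 0.0196 F [-0.5  0.5 -1.6]
```

```bash
python3 -m crank '[[-1,12,0,1,0],[-1,27,0,1,0],[-1,42,0,1,0],[-1,57,0,1,0],[-1,72,0,1,0],[-1,87,0,1,0],[-1,98,0,1,0],[-1,108,0,1,0],[-1,114,0,1,0],[-1,114,0,1,0]]'; python3 meas.py | grep "0\.5"; python3 -m crank '[[-1,0,0,-3,0],[-1,0,0,-6,0],[-1,0,0,-9,0],[-1,0,0,-12,0],[-1,0,0,-16,0],[-1,0,0,-24,0],[-1,0,0,-36,0],[-1,0,0,-52,0],[-1,0,0,-70,0],[-1,0,0,-88,0],[-1,0,0,-105,0],[-1,0,0,-115,0]]';  python3 go.py .650 .148 .36 91
python3 - <<'E'
from h import *
p,d,W=cam("scene"); save(p,"s6.png",(270,130,520,300),3)
E
```

```text
time: 17.58
tool_pos: [0.557, -0.127, 0.2437]
tool_rot: [-3.141, -0.0, 1.554]
contact_force: [-0.0, 0.4, -1.4]
opening: 0.0196
grip_force: 60.0
top blade 74 along [0.1181 0.1185 0.1398 0.14  ] lat [-0.0341 -0.0148  0.0143] topz 0.0189 exp 0.0081 slope [-0.518  0.042  0.089]
scene [419. 244.] (array([0.5598, 0.1857], dtype=float32), array([0.0285, 0.3787], dtype=float32), 0.0)
scene [347. 237.] (array([ 0.5633, -0.0358], dtype=float32), array([0.0824, 0.1002], dtype=float32), 89.0)
scene [238. 236.] (array([ 0.599, -0.368], dtype=float32), array([0.0655, 0.0679], dtype=float32), 20.6)
[ 0.557  -0.127   0.2437] [-3.1415e+00 -3.0000e-04  1.5542e+00]
time: 18.68
tool_pos: [0.557, -0.1284, 0.3614]
tool_rot: [3.139, 0.001, 1.553]
contact_force: [0.3, -0.6, -2.7]
opening: 0.0198
grip_force: 59.9
t 18.68 pos [ 0.557  -0.1284  0.3614] yaw 88.97 q6 -0.343 shift [278.   88.    1.4] roll -0.035 rows 7.0 open 0.0198 F [ 0.3 -0.6 -2.7]
```

View pics/s6.png

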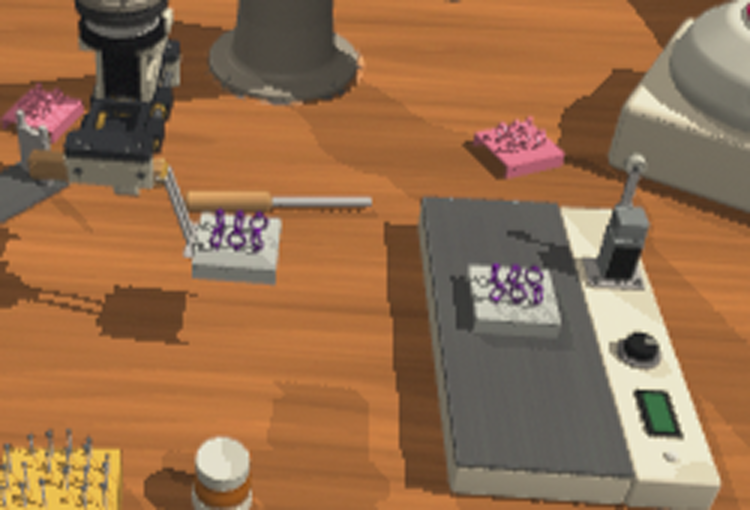

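Tray A is riding level on the blade (crop px (238,245)) and tray B stands on the plate at (515,300). Now I carry A over.

```bash
python3 -m crank '[[-1,4,1,0,-0.005],[-1,12,4,0,-0.01],[-1,24,8,0,-0.02],[-1,40,13,0,-0.035],[-1,56,18,0,-0.035],[-1,74,23,0,-0.035],[-1,92,29,0,-0.035],[-1,108,34,0,-0.035],[-1,121,38,0,-0.035],[-1,131,41,0,-0.035],[-1,137,43,0,-0.035],[-1,140,44,0,-0.035]]'; python3 -m crank '[[-1,4,1,0,0],[-1,12,4,0,0],[-1,24,8,0,0],[-1,40,13,0,0],[-1,56,18,0,0],[-1,74,23,0,0],[-1,92,29,0,0],[-1,106,34,0,0],[-1,119,38,0,0],[-1,129,41,0,0],[-1,135,43,0,0],[-1,138,44,0,0]]'; python3 -m crank '[[-1,0,0,4,0],[-1,0,0,10,0],[-1,0,0,18,0],[-1,0,0,26,0],[-1,0,0,30,0],[-1,0,0,33,0],[-1,0,0,33,0]]'; python3 go.py .650 .148 .2946 91; python3 plate.py .077 .14
```

```text
time: 19.73
tool_pos: [0.6036, 0.0119, 0.3582]
tool_rot: [-3.141, -0.0, 1.589]
contact_force: [1.1, 0.5, -2.9]
opening: 0.0195
grip_force: 59.9
time: 20.73
tool_pos: [0.6452, 0.1504, 0.3585]
tool_rot: [-3.141, -0.0, 1.588]
contact_force: [-0.1, -0.9, -2.6]
opening: 0.0198
grip_force: 59.9
time: 21.32
tool_pos: [0.6449, 0.1493, 0.3246]
tool_rot: [-3.14, 0.0, 1.587]
contact_force: [-0.5, -0.3, -2.7]
opening: 0.0196
grip_force: 59.9
t 21.32 pos [0.6449 0.1493 0.3246] yaw 90.95 q6 0.095 shift [-1.4  5.1 30. ] roll -0.001 rows 1.0 open 0.0196 F [-0.5 -0.3 -2.7]
top 136 (array([0.6656, 0.2462], dtype=float32), array([0.0394, 0.0428], dtype=float32), 5.3) [0.0928 0.1184]
scene 772 (array([0.6472, 0.2422], dtype=float32), array([0.1018, 0.0813], dtype=float32), -89.8) [0.0922 0.117 ]
```

```bash
python3 -m crank '[[-1,-1,5,6,0],[-1,-1,5,12,0],[-1,-1,5,17,0],[-1,-1,5,20,0],[-1,-1,5,22,0],[-1,-1,5,24,0],[-1,-1,5,26,0],[-1,-1,5,28,0],[-1,-1,5,30,0],[-1,-1,5,30,0]]';  python3 -m crank '[[-1,-4,0,0,0],[-1,-12,0,0,0],[-1,-22,0,0,0],[-1,-34,0,0,0],[-1,-46,0,0,0],[-1,-58,0,0,0],[-1,-72,0,0,0],[-1,-86,0,0,0],[-1,-100,0,0,0],[-1,-114,0,0,0],[-1,-125,0,0,0],[-1,-125,0,0,0]]'; python3 plate.py .055 .1;  python3 meas.py | grep "0\.[456]"; python3 go.py .3723 -.3366 .34 -38.9
```

```text
time: 22.25
tool_pos: [0.65, 0.1487, 0.2955]
tool_rot: [-3.141, -0.0, 1.588]
contact_force: [-0.5, 0.3, -1.7]
opening: 0.0198
grip_force: 60.0
time: 23.25
tool_pos: [0.6523, 0.0209, 0.2957]
tool_rot: [3.141, 0.001, 1.585]
contact_force: [-0.3, 0.5, -1.9]
opening: 0.0197
grip_force: 59.9
top 551 (array([0.6513, 0.2526], dtype=float32), array([0.0808, 0.0817], dtype=float32), 1.2) [0.0682 0.0925]
top 566 (array([0.5465, 0.2514], dtype=float32), array([0.0817, 0.0822], dtype=float32), 2.4) [0.0684 0.0937]
scene 558 (array([0.5456, 0.2487], dtype=float32), array([0.0808, 0.0821], dtype=float32), 1.1) [0.0682 0.09  ]
scene 691 (array([0.6522, 0.2514], dtype=float32), array([0.0803, 0.0831], dtype=float32), 0.6) [0.0683 0.0904]
top [241. 173.] (array([0.6068, 0.1879], dtype=float32), array([0.0246, 0.284 ], dtype=float32), 0.3)
top [403. 171.] (array([ 0.6005, -0.3672], dtype=float32), array([0.0659, 0.0661], dtype=float32), 45.4)
scene [419. 244.] (array([0.5606, 0.1863], dtype=float32), array([0.0285, 0.3791], dtype=float32), 0.2)
scene [237. 236.] (array([ 0.6002, -0.3679], dtype=float32), array([0.0668, 0.0666], dtype=float32), -42.8)
[0.6522 0.0232 0.2957] [-3.1416e+00 -5.0000e-04  1.5867e+00]
t 23.45 pos [0.6522 0.0243 0.2957] yaw 91.0 q6 -0.098 shift [-355.9 -286.2  -44.5] roll 2.267 rows 19.0 open 0.0197 F [ 0.   0.1 -2.1]
```

```bash
python3 -m crank '[[-1,0,0,-40,0],[-1,-20,-15,-70,0.12],[-1,-50,-40,-70,0.24],[-1,-80,-65,-70,0.36],[-1,-110,-90,-70,0.48],[-1,-140,-115,-70,0.6],[-1,-170,-140,-70,0.72],[-1,-200,-162,-70,0.84],[-1,-230,-185,-70,0.96],[-1,-260,-210,-70,1.08],[-1,-290,-233,-70,1.18],[-1,-300,-240,-70,1.2]]'; python3 go.py .3726 -.3372 .34 -39.1
```

```text
time: 24.45
tool_pos: [0.4152, -0.2828, 0.366]
tool_rot: [3.14, 0.001, 0.381]
contact_force: [1.1, -0.6, -0.8]
opening: 0.0194
grip_force: 60.0
t 24.45 pos [ 0.4152 -0.2828  0.366 ] yaw 21.83 q6 0.44 shift [-59.8  34.6  26.1] roll 1.064 rows 9.0 open 0.0194 F [ 1.1 -0.6 -0.8]
```

```bash
python3 -m crank '[[-1,-7,4,3,0.12],[-1,-14,8,6,0.24],[-1,-21,12,9,0.36],[-1,-28,16,12,0.48],[-1,-35,20,15,0.6],[-1,-42,24,18,0.72],[-1,-50,29,22,0.84],[-1,-60,34,26,0.96],[-1,-60,34,26,1.066],[-1,-60,34,26,1.066],[-1,-60,34,26,1.066]]'; python3 go.py .3726 -.3372 .243 -39.1; python3 meas.py | grep blade
```

```text
time: 25.37
tool_pos: [0.3752, -0.334, 0.3398]
tool_rot: [-3.141, -0.0, -0.674]
contact_force: [-0.2, 0.4, -1.4]
opening: 0.0196
grip_force: 60.0
t 25.37 pos [ 0.3752 -0.334   0.3398] yaw -38.6 q6 1.364 shift [-0.   4.2 96.8] roll 0.009 rows 3.0 open 0.0196 F [-0.2  0.4 -1.4]
no blade
scene blade 207 along [0.0654 0.0677 0.1392 0.1403] lat [-0.0235  0.0022  0.0255] topz 0.1039 exp 0.1042 slope [0.007 0.009 0.103]
```

```bash
python3 -m crank '[[-1,0,2,8,0.005],[-1,0,3,25,0.005],[-1,0,4,42,0.005],[-1,0,4,45,0.005],[-1,0,4,45,0.005]]'; python3 go.py .3726 -.3372 .243 -39.1
```

```text
time: 25.88
tool_pos: [0.372, -0.3373, 0.2935]
tool_rot: [-3.141, 0.003, -0.682]
contact_force: [0.2, 0.0, -1.8]
opening: 0.0193
grip_force: 60.0
t 25.88 pos [ 0.372  -0.3373  0.2935] yaw -39.09 q6 1.364 shift [ 0.6 -0.4 50.4] roll 0.0 rows 2.0 open 0.0193 F [ 0.2  0.  -1.8]
```

```bash
python3 -m crank '[[-1,0,0,12,0],[-1,0,0,24,0],[-1,0,0,34,0],[-1,0,0,42,0],[-1,0,0,46,0],[-1,0,0,48,0],[-1,0,0,50,0],[-1,0,0,50,0]]'; python3 -m crank '[[1,0,0,0,0],[1,0,0,0,0],[1,0,0,0,0],[1,0,0,0,0],[1,0,0,0,0],[1,0,0,0,0],[1,0,0,-5,0],[1,0,0,-20,0],[1,0,0,-50,0],[1,0,0,-90,0],[1,0,0,-130,0],[1,0,0,-140,0]]'
python3 - <<'E'
from h import *
p,d,W=cam("scene"); save(p,"s7.png",(190,100,350,240),3); np.save("l.npy",W)
q=p[160:225,220:300].astype(int);w=W[160:225,220:300];z=w[...,2];sat=q.max(-1)-q.min(-1)
bm=(z<.02)&(sat<40)&(q.max(-1)>120); bm=cv2.morphologyEx(bm.astype(np.uint8),cv2.MORPH_OPEN,np.ones((3,3)))>0
print("blade",rect(w[bm]),np.median(w[bm][:,2]))
E
python3 go.py .40 -.1 .40 0
```

```text
time: 26.55
tool_pos: [0.3722, -0.3377, 0.2447]
tool_rot: [-3.142, -0.0, -0.683]
contact_force: [0.8, 0.6, -1.8]
opening: 0.0195
grip_force: 60.0
time: 27.55
tool_pos: [0.3727, -0.3382, 0.3913]
tool_rot: [3.14, -0.01, -0.683]
contact_force: [-0.3, -1.1, 0.5]
opening: 0.0908
grip_force: 0.0
blade (array([ 0.4441, -0.4014], dtype=float32), array([0.0872, 0.0614], dtype=float32), -40.9) 0.00624575395177519
t 27.6 pos [ 0.3727 -0.3382  0.3908] yaw -39.14 q6 1.364 shift [-129. -202.  -11.] roll -0.683 rows 6.0 open 0.0915 F [1.1 0.5 0.9]
```

View pics/s7.png

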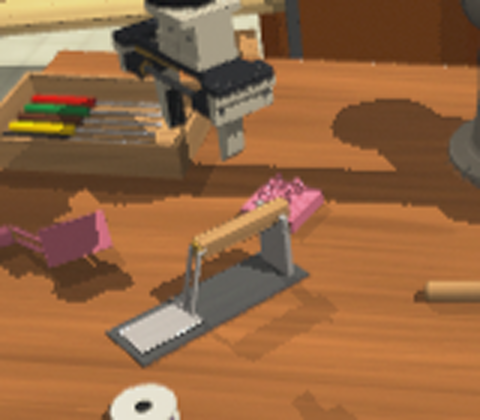

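The lifter is stowed: blade flat on the base (crop px (160,325)), tail in the notch. Next, the switch.

```bash
python3 go.py .42 .0 .40 35
```

```text
t 27.6 pos [ 0.3727 -0.3382  0.3908] yaw -39.14 q6 1.364 shift [-176.6 -292.2  -11.7] roll -1.294 rows 11.0 open 0.0915 F [1.1 0.5 0.9]
```

```bash
python3 -m crank '[[-1,-176,-292,-12,-1.29],[-1,-176,-292,-12,-1.29],[-1,-176,-292,-12,-1.29],[-1,-176,-292,-12,-1.29],[-1,-176,-292,-12,-1.29],[-1,-176,-292,-12,-1.29],[-1,-176,-292,-12,-1.29],[-1,-176,-292,-12,-1.29],[-1,-176,-292,-12,-1.29],[-1,-176,-292,-12,-1.29],[-1,-176,-292,-12,-1.29],[-1,-176,-292,-12,-1.29]]' 20;  python3 go.py .45 .31 .40 90
```

```text
time: 28.6
tool_pos: [0.4197, 0.0005, 0.3964]
tool_rot: [-3.141, 0.001, 0.609]
contact_force: [0.6, -0.6, -0.2]
opening: 0.0166
grip_force: 0.0
t 28.6 pos [0.4197 0.0005 0.3964] yaw 34.92 q6 0.779 shift [ 202.  -236.5   -3.6] roll -0.961 rows 8.0 open 0.0166 F [ 0.6 -0.6 -0.2]
```

```bash
python3 -m crank '[[-1,202,-236,-4,-0.96],[-1,202,-236,-4,-0.96],[-1,202,-236,-4,-0.96],[-1,202,-236,-4,-0.96],[-1,202,-236,-4,-0.96],[-1,202,-236,-4,-0.96],[-1,202,-236,-4,-0.96],[-1,202,-236,-4,-0.96],[-1,202,-236,-4,-0.96],[-1,202,-236,-4,-0.96],[-1,202,-236,-4,-0.96]]' 20;  python3 go.py .449 .315 .328 90; python3 plate.py .055 .1
python3 - <<'E'
from h import *
p,d,W=cam("scene"); save(p,"s8.png",(380,100,540,240),4)
P=W[170:200,465:500].reshape(-1,3); P=P[(P[:,2]>.15)&(P[:,2]<.19)]; print(P.min(0),P.max(0),np.median(P,0))
E
```

```text
time: 29.52
tool_pos: [0.4513, 0.3081, 0.4003]
tool_rot: [-3.141, 0.001, 1.564]
contact_force: [-0.5, -0.2, 0.4]
opening: 0.0007
grip_force: 0.0
t 29.52 pos [0.4513 0.3081 0.4003] yaw 89.6 q6 0.466 shift [ 6.9 -2.3 72.2] roll -0.007 rows 2.0 open 0.0007 F [-0.5 -0.2  0.4]
top 544 (array([0.6502, 0.2527], dtype=float32), array([0.0816, 0.0816], dtype=float32), -88.2) [0.0689 0.0928]
top 568 (array([0.5449, 0.2517], dtype=float32), array([0.0829, 0.08  ], dtype=float32), -88.2) [0.0683 0.0919]
scene 557 (array([0.5466, 0.2493], dtype=float32), array([0.0816, 0.0842], dtype=float32), 0.6) [0.0683 0.0898]
scene 690 (array([0.6509, 0.2519], dtype=float32), array([0.0799, 0.0836], dtype=float32), 0.9) [0.0683 0.0902]
[0.44267876 0.35089373 0.15049933] [0.45917794 0.36851003 0.17696046] [0.45321529 0.35856691 0.16571531]
```

View pics/s8.png

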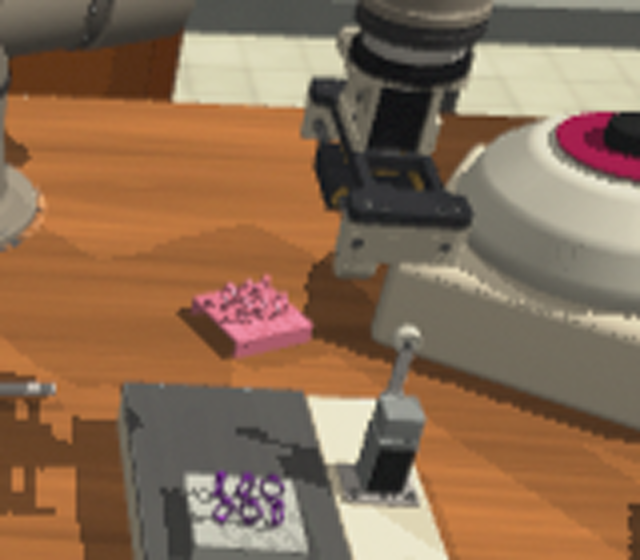

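```bash
python3 -m crank '[[-1,7,-2,25,0],[-1,7,-2,50,0],[-1,7,-2,70,0],[-1,7,-2,72,0],[-1,7,-2,72,0],[-1,17,-2,72,0],[-1,27,-2,72,0],[-1,35,-2,72,0],[-1,40,-2,72,0],[-1,45,-2,72,0],[-1,45,-2,72,0]]'
cat > rol.py <<'E'
from h import *
import sys
s=telemetry.observe(); print(s["tool_pos"].round(4),s["contact_force"].round(1))
p,d,W=cam("scene"); save(p,sys.argv[1],(430,130,530,230),5)
q=p.astype(int)
m=(W[...,0]>.43)&(W[...,0]<.463)&(W[...,1]>.34)&(W[...,1]<.43)&(W[...,2]>.13)&(W[...,2]<.185); v,u=np.nonzero(m)
P=W[m]; print(len(P),P.min(0).round(4),P.max(0).round(4)); 
for z in (.14,.15,.155,.16,.165,.17): 
    k=P[abs(P[:,2]-z)<.003]; print(z,k[:,1].min().round(4) if len(k) else 0,k[:,1].max().round(4) if len(k) else 0)
E
python3 rol.py s9.png
```

```text
time: 30.58
tool_pos: [0.4494, 0.3549, 0.3291]
tool_rot: [3.141, -0.0, 1.568]
contact_force: [-0.5, -2.3, 1.1]
opening: 0.0001
grip_force: 1.0
[0.4494 0.3549 0.3291] [-0.5 -2.3  1.1]
57 [0.4352 0.3424 0.1308] [0.463  0.3763 0.1848]
0.14 0.3632 0.3733
0.15 0.3434 0.3763
0.155 0.3424 0.3748
0.16 0.3424 0.3475
0.165 0.3429 0.3444
0.17 0.3429 0.3443
```

View pics/s9.png

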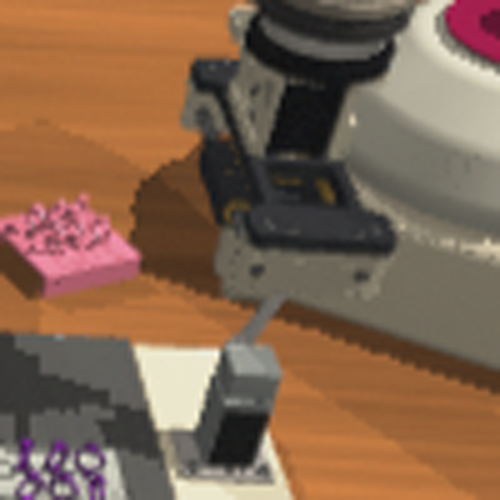

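Arm leans toward +y at about 0.3 rad, which agrees with the 2.3 N reading. I push about 16 mm more, to roughly 0.65 rad.

```bash
python3 -m crank '[[-1,4,0,1,0],[-1,8,0,2,0],[-1,12,0,2,0],[-1,15,0,2,0],[-1,16,0,2,0],[-1,16,0,2,0],[-1,16,0,2,0],[-1,16,0,2,0]]'; python3 rol.py s10.png
```

```text
time: 31.3
tool_pos: [0.4495, 0.3693, 0.3258]
tool_rot: [-3.14, 0.003, 1.567]
contact_force: [0.6, -6.5, -0.1]
opening: 0.001
grip_force: 2.8
[0.4495 0.3693 0.3258] [ 0.6 -6.5 -0.1]
63 [0.4337 0.3558 0.1326] [0.4617 0.3937 0.1844]
0.14 0.3707 0.3824
0.15 0.3569 0.3937
0.155 0.3563 0.3937
0.16 0.3563 0.3599
0.165 0.3563 0.3578
0.17 0.3564 0.3578
```

```bash
python3 -m crank '[[-1,2,0,0,0],[-1,2,0,0,0],[-1,2,0,0,0],[-1,2,0,0,0],[-1,2,0,0,0],[-1,2,0,0,0]]'; python3 -m crank '[[-1,-8,0,0,0],[-1,-18,0,0,0],[-1,-28,0,0,0],[-1,-38,0,0,0],[-1,-50,0,0,0],[-1,-60,0,0,0],[-1,-65,0,-20,0],[-1,-65,0,-50,0],[-1,-65,0,-85,0],[-1,-65,0,-110,0],[-1,-65,0,-110,0],[-1,-65,0,-110,0]]'; python3 -m crank '[[-1,0,0,0,0],[-1,0,0,0,0],[-1,0,0,0,0],[-1,0,0,0,0],[-1,0,0,0,0],[-1,0,0,0,0]]'; python3 rol.py s11.png;python3 plate.py .055 .1
python3 - <<'E'
from h import *
p,d,W=cam("top"); save(p,"t2.png")
E
```

```text
time: 31.85
tool_pos: [0.4495, 0.3711, 0.3257]
tool_rot: [-3.139, 0.004, 1.567]
contact_force: [0.0, -7.5, 0.3]
opening: 0.0005
grip_force: 3.3
time: 32.85
tool_pos: [0.4493, 0.3064, 0.4381]
tool_rot: [3.138, -0.002, 1.566]
contact_force: [0.2, -0.1, -0.8]
opening: 0.0006
grip_force: 0.0
time: 33.35
tool_pos: [0.4494, 0.307, 0.4363]
tool_rot: [-3.141, 0.0, 1.567]
contact_force: [-0.6, -0.2, -0.5]
opening: 0.0007
grip_force: 0.0
[0.4494 0.307  0.4363] [-0.6 -0.2 -0.5]
68 [0.444  0.3508 0.1302] [0.4607 0.3686 0.1736]
0.14 0.3566 0.3652
0.15 0.3564 0.3648
0.155 0.3567 0.3641
0.16 0.3524 0.3662
0.165 0.3508 0.3686
0.17 0.3514 0.3676
top 548 (array([0.6514, 0.2522], dtype=float32), array([0.0798, 0.0805], dtype=float32), 1.3) [0.0684 0.0936]
top 571 (array([0.5446, 0.251 ], dtype=float32), array([0.0822, 0.08  ], dtype=float32), -88.2) [0.0686 0.0924]
scene 558 (array([0.5462, 0.249 ], dtype=float32), array([0.0799, 0.0835], dtype=float32), 1.1) [0.0684 0.0899]
scene 694 (array([0.6522, 0.2516], dtype=float32), array([0.0802, 0.0827], dtype=float32), 1.3) [0.0685 0.0902]
```

View pics/t2.png

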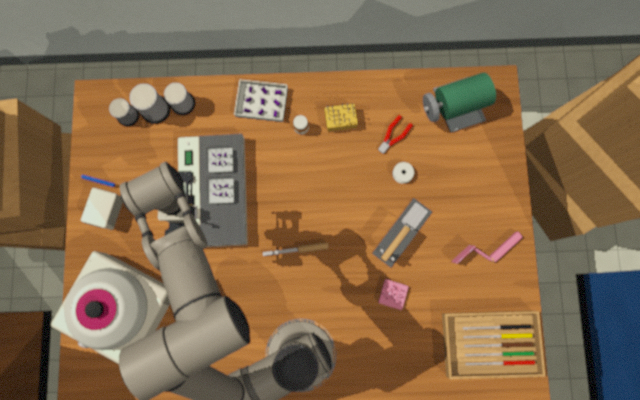

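The top view shows both trays on the plate (px (221,160) and (222,190)) and the lifter in its stand (402,232). The roller is upright again and the bystanders have not moved.

```bash
python3 -c "
from cell import ticket
print(ticket.hand_in())"
```

```text
the job is handed in; nothing more can be done
None
```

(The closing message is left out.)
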